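# Set the bar vice on the step stool so the dumbbell handle just turns

## Task

The chrome dumbbell handle lies in the blue bar vice on the aluminium step, ready to have its knurling brushed. Flip the vice's red latch lever over to locked, then screw the thumbscrew down clockwise until it seats on the bar, back it off a quarter turn so that the bar is still free to turn, and finish with the thumbscrew still gripped and held there so that I can tighten its lock nut. Leave the bar in its V and everything else where it is.

Things in the scene. Friction and masses are not known exactly. Their poses are not given: they have to be found in the camera images.
- step: Folding aluminium step on the bench, ribbed deck 360 (x) x 620 (y) mm, its top 150 mm above the bench; does not move. Origin: centre of its footprint at bench level.
- vice: Blue hinged-yoke bar vice fixed on the step's deck, 170 (x) x 100 (y) mm base. Origin: centre of its underside, on the deck; z up, the thumbscrew's axis; y along the clamped bar; latch on the -x side, which roughly faces the robot. The closed yoke, 146 (x) x 34 (y) mm, has its top at 100 mm; a boss 36 mm across in its middle reaches 105 mm, the lock nut (26 mm across) on it 113 mm.
- latch_lever (a joint): Red latch lever, hinged at latch_pivot about the vice's y axis. 0 = released, straight up; grows as it swings over towards the vice's -x; 1.57 = level, pointing to -x; 1.75 = locked, at its stop, 10 degrees below level. It starts at 0 to 0.35 and stays where it is left (stiff hinge, about 0.1 N m: 2 to 3 N at the tip).
- latch_pivot (a point): Hinge axis of the latch lever, at (-60, 0, 108) mm in the vice's frame.
- latch_tip (a point): Middle of the lever's thicker end, 45 mm from the pivot along the lever. There the lever is 18 mm wide along the vice's y and 11 mm thick; between pivot and tip it is 16 mm wide and 8 mm thick. The lever ends 54 mm from the pivot. Nothing stands beside it in y at that height.
- thumbscrew (a joint): Turn of the thumbscrew: 0 = seated, its pad hard on the bar (a firm stop); grows as it is backed out, counter-clockwise seen from above; a quarter turn is 1.571. At the start it is 1.2 to 3.6 out. It turns stiffly (about 0.05 N m), stays where it is left, and climbs 2 mm a turn as it backs out.
- knob: Knurled round steel head of the thumbscrew, 36 mm across and 22 mm tall, upright on the vice's z axis above the yoke; grip it by its sides, at any angle. Origin: centre of its underside, 121 mm above the vice's origin when seated (21 mm above the yoke's top); it turns with the screw. A yellow stripe on its top runs from the centre along its own +x.
- knob_grip (a point): Centre of the knob, 11 mm above its underside, half-way up (132 mm above the vice's origin when seated).
- dumbbell_handle: Chrome dumbbell handle, 340 mm long, 28 mm thick grip with knurling, two fixed collars 48 mm across at 62 to 74 mm from the middle, 25 mm ends; 1.6 kg. Lies loose in the vice's V along the vice's y, its axis 52 mm above the vice's origin. Origin: middle of its axis.
- caddy: Bystander: black plastic tilt-out caddy, about 115 x 150 x 120 mm tall, origin centre of its underside, on the step beyond the vice.
- ball_center (a point): Bystander: centre of the green lacrosse ball, 63 mm across, on the step beyond the vice.
- jar: Bystander: glass jar with a steel screw lid, 68 mm across and 100 mm tall, origin centre of its underside, on the step beyond the vice.
- clip1: Bystander: grey collar clip, a ring 58 mm across and 28 mm tall with a tab, origin centre of its underside, on the step beyond the vice.
- clip2: Bystander: the other grey collar clip, the same.
- wire_brush: Bystander: brush lying on the bench at the robot's left, beside the step.

How it is judged (in metres and radians):
On the way, in this order (a step that is already met when the one before it is completed fails the run):
1. the latch lever is swung over to locked (value of joint latch_lever above 1.6 rad), for 0.2 s.
2. the thumbscrew is screwed down until it seats, the latch still locked (value of joint thumbscrew below 0.08 rad and value of joint latch_lever above 1.6 rad), for 0.2 s.
At the end, for the whole second after the job is handed in: The thumbscrew is still, 1.57 rad (within 0.3) back from its seat, gripped in the fingers (over 4 N, grasp point within 35 mm of the knob's centre); the latch lever is locked (above 1.6 rad); the bar's axis is 52 mm (within 4) above the vice's underside (value of joint thumbscrew between 1.27 and 1.87 rad and velocity of joint thumbscrew between -0.1 and 0.1 rad/s and value of joint latch_lever above 1.6 rad and contact force between the fingers and knob above 4 N and distance between the grasp point and knob_grip below 0.035 m and z of dumbbell_handle in the frame of vice between 0.048 and 0.056 m); the arm keeps its last pose, push and grip.
It fails at once if the dumbbell handle is shifted in the vice by more than 20 mm (distance of dumbbell_handle from where it was at the start of the episode above 0.02 m).
It fails at once if the caddy, ball, jar, clips or brush is moved by more than 25 mm (distance of any of caddy, ball_center, jar, clip1, clip2, wire_brush from where it was at the start of the episode above 0.025 m).
It also fails if it takes over 67 s, if anything falls off the work surface, if the arm or the gripper's body presses on something with over 40 N, if the wrist force passes 120 N, or if a joint passes its speed limit or range.

## Robot

A 7-joint arm with a two-finger parallel gripper is mounted at the origin on the work surface. World frame = base frame: x ahead of the robot, y to its left, z up, the work surface at z = 0. Lengths are in mm, angles in rad, forces in N, time in s.
With the tool pointing down it reaches from about 400 to 900 mm from the base axis. Payload 5.5 kg.
Tool frame: the origin (TCP) lies midway between the tips of the shut fingers; the grasp point (between the pads) lies r.tcp_to_grasp behind it (r.tcp_to_grasp is the distance from the TCP to the grasp point, in mm); z points along the fingers, y is the line along which they close (so a half turn about z gives the same grasp; the last joint's range is limited). The gripper opens to 92 mm and grips with 3 to 60 N. Pads are 19 mm wide; open, the fingers measure 130 mm over their backs; the gripper's body (75 mm by 190 mm) begins 47 mm behind the grasp point.
Start: joints at [-0.944, 0.501, -0.427, 1.55, 0.221, 1.138, -0.21], TCP at [231.25, 607.473, 196.129] pointing down, gripper open.
Joint ranges: [-2.88, 2.88], [-0.31, 2.03], [-1.54, 1.56], [0.2, 2.42], [-1.41, 4.55], [0.19, 2.02], [-2.57, 2.57]. Speed limits (rad/s): [2.57, 2.57, 3.14, 3.14, 3.14, 3.14, 3.14].

## Interface

Orientations are given as [roll, pitch, yaw] about the fixed x, y, z axes, in that order (R = Rz(yaw) Ry(pitch) Rx(roll)).
In Python, from plant import r gives the robot as it stands. Calls block until the motion is done:
- r.reach(position, orientation): joint-space move of the TCP to a pose.
- r.servo_line(position, rate=150, ori=None, threshold=None): straight line of the TCP; ori=None keeps the orientation; rate is the mean speed in mm/s. With threshold (N) it stops when the force on the tool has changed by that much, and returns True; else False.
- r.movej(angles): joint-space move.
- r.ungrasp() and r.gripper_close(grip_force=None): open the fingers fully, or close them until they stop; grip_force is the grip in N (None keeps the last).
- r.sleep(seconds).
- r.inverse_kinematics(position, orientation): joint angles nearest the present ones, or None.
- r.state(): the state.
- r.snapshot(name): name is "scene" or "top" or "wrist"; returns a dict with "frame" (420x560x3 uint8, red, green, blue), "fx", "fy", "cx", "cy" (pixels), "world_to_cam" (4x4, takes a point from world to camera coordinates); the wrist camera has in their place "hand_eye" (4x4, takes a point from camera to tool coordinates, whose origin is the TCP and whose axes are the flange's). Camera axes: x right, y up, looking along -z (the intrinsics and any distortion apply to the point x, -y, -z); pixel columns grow to the right and rows downward; lengths in mm; the calibration is good to about 2 mm. The wrist camera is an equidistant fisheye: a pixel r from the principal point sees the ray r / f radians off the axis. A picture is of the moment at which its call begins: read the wrist's pose just before it. There is no depth.
A pose or a line that the arm cannot do raises r.IKError and nothing moves.
- r.hand_in(): hands the job in; it is judged then, once.
The state is a dict: "time_s": time; "joint_pos": joint angles; "dq": joint speeds; "joint_torque": joint torques, N m; "ee_pos": TCP position; "tool_rot": TCP orientation; "ft_force": force on the tool from outside, world axes, zero at the start; "torque": the same for the moment, N m; "width": finger opening in mm; "finger_force": force on a finger pad.
Only numpy, scipy, OpenCV 4.12 (cv2) and the standard library are available. Lean on these libraries where they do the work, as an engineer would, in place of code of your own. Each camera call takes 0.05 s, during which the arm holds its last target. There are 200 camera calls.

## Working session

There is one attempt and no reset: what is moved stays moved. The work goes in short steps, each a Python script; the robot and the scene stay as the last script left them, time stands still between calls to the robot, and variables do not carry over. Pictures are saved under pics/ and viewed, at most 10 in all, crops included, and the job is handed in when it is done.

```bash
mkdir -p pics; ls; python3 - <<'E'
from plant import r
import cv2,numpy as np
s=r.state();print(s, r.tcp_to_grasp)
for n in ["scene","top"]:
    d=r.snapshot(n);cv2.imwrite(f"pics/{n}0.png",cv2.cvtColor(d["frame"],cv2.COLOR_RGB2BGR))
    np.savez(f"{n}0.npz",**d);print(n,d["fx"],d["fy"],d["cx"],d["cy"],np.round(d["world_to_cam"],3).tolist(),[k for k in d])
E
```

```text
pics
{'time_s': 0.0, 'joint_pos': array([-0.94379952,  0.50184722, -0.4267569 ,  1.55145255,  0.22077876,
        1.13829055, -0.21027485]), 'dq': array([-6.70967619e-05, -9.54559103e-04,  5.99923173e-04, -8.84917205e-04,
       -6.95180762e-04,  1.14754040e-04, -6.30216722e-04]), 'joint_torque': array([ 9.41420549e-04, -5.66609359e+01, -5.81549004e+00, -2.79117411e+01,
       -6.85160724e-02,  3.09489970e-02,  1.92000139e-04]), 'ee_pos': array([231.06728323, 606.72703342, 195.07470556]), 'tool_rot': array([-3.13964454e+00, -7.05972391e-05,  2.77783728e+00]), 'ft_force': array([-0.14561082, -0.16592686,  0.40680609]), 'torque': array([ 0.05594194, -0.02688548,  0.00411397]), 'finger_force': 0.0, 'width': 91.5396795449077} 18.8
scene 502.05935500493416 502.05935500493416 279.80040496469354 212.9563038430305 [[0.784, 0.621, 0.009, -540.198], [-0.505, 0.629, 0.59, 72.767], [0.361, -0.467, 0.807, -1503.242], [0.0, 0.0, 0.0, 1.0]] ['frame', 'fx', 'fy', 'cx', 'cy', 'world_to_cam']
top 462.3014908320861 462.3014908320861 280.1768901595319 209.98162071136895 [[-0.006, -1.0, -0.01, 148.135], [0.982, -0.008, 0.19, -594.523], [-0.19, -0.009, 0.982, -1559.545], [0.0, 0.0, 0.0, 1.0]] ['frame', 'fx', 'fy', 'cx', 'cy', 'world_to_cam']
```

View pics/scene0.png

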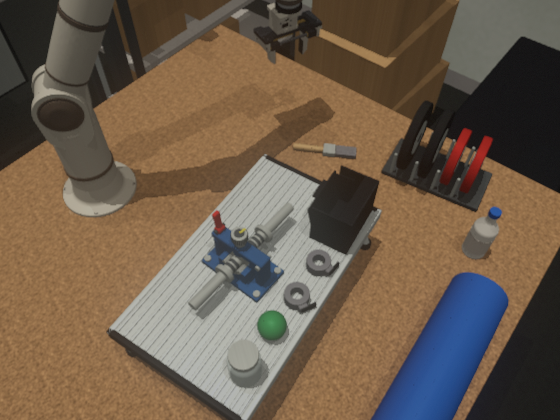

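View pics/top0.png

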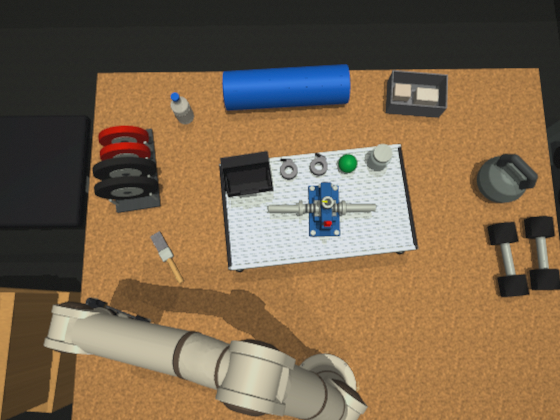

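The scene view shows the latch at about (218,222) and the knob at (240,234). In the top view they are at (327,224) and (327,202), with the bar running from (268,209) to (375,207). Next I measure the vice.

```bash
cat > h.py <<'E'
import numpy as np,cv2
def ray(d,u,v):
    W=d["world_to_cam"];R=W[:3,:3];t=W[:3,3]
    c=np.array([(u-d["cx"])/d["fx"],-(v-d["cy"])/d["fy"],-1.])
    o=-R.T@t;w=R.T@c;return o,w/np.linalg.norm(w)
def plane(d,u,v,z):
    o,w=ray(d,u,v);return o+w*(z-o[2])/w[2]
def tri(d1,p1,d2,p2):
    o1,w1=ray(d1,*p1);o2,w2=ray(d2,*p2)
    k=np.linalg.lstsq(np.c_[w1,-w2],o2-o1,rcond=None)[0]
    a,b=o1+k[0]*w1,o2+k[1]*w2;return (a+b)/2,np.linalg.norm(a-b)
def proj(d,P):
    c=d["world_to_cam"]@np.r_[P,1];return np.array([d["cx"]-d["fx"]*c[0]/c[2],d["cy"]+d["fy"]*c[1]/c[2]])
def blob(d,lo,hi,box):
    h=cv2.cvtColor(d["frame"],cv2.COLOR_RGB2HSV);m=cv2.inRange(h,lo,hi);k=np.zeros_like(m)
    x0,y0,x1,y1=box;k[y0:y1,x0:x1]=m[y0:y1,x0:x1];return k
E
python3 - <<'E'
from h import *
S=dict(np.load("scene0.npz"));T=dict(np.load("top0.npz"))
bx={"S":(180,190,310,310),"T":(260,165,390,250)}
C={}
for n,d in (("S",S),("T",T)):
    for c,lo,hi in (("red",(0,150,60),(8,255,255)),("yel",(20,110,80),(35,255,255)),("blue",(100,120,30),(125,255,255))):
        m=blob(d,lo,hi,bx[n]);p=np.argwhere(m)[:,::-1]
        C[n+c]=p.mean(0);print(n,c,len(p),p.mean(0),p.min(0),p.max(0),cv2.minAreaRect(p.astype(np.float32)))
for c in("red","yel"): print(c,tri(S,C["S"+c],T,C["T"+c]))
print("bar ends",plane(T,268,209,202),plane(T,375,207.5,202))
a=cv2.resize(S["frame"][190:310,180:310],(520,480),interpolation=2)
b=cv2.resize(T["frame"][170:245,260:330+10],(320,300),interpolation=2)
o=np.zeros((480,800,3),np.uint8);o[:,:480]=a[:,:480];b=cv2.resize(T["frame"][165:245,300:353],(318,480),interpolation=2);o[:,482:]=b
cv2.imwrite("pics/c1.png",o[:,:,::-1])
E
```

```text
S red 48 [217.58333333 221.10416667] [213 211] [224 230] ((216.87930297851562, 220.94827270507812), (19.12662124633789, 8.727680206298828), 68.1985855102539)
S yel 15 [241.66666667 230.46666667] [239 229] [245 232] ((241.92306518554688, 230.38461303710938), (2.2188007831573486, 6.656403064727783), 56.30992889404297)
S blue 25 [258.88 262.68] [242 250] [275 287] ((255.49502563476562, 267.4002685546875), (27.048397064208984, 28.390222549438477), 42.137596130371094)
T red 26 [327.         223.38461538] [324 222] [330 225] ((327.0, 223.5), (3.0, 6.0), 90.0)
T yel 12 [325.         201.16666667] [322 200] [327 202] ((324.5, 201.0), (2.0, 5.0), 90.0)
T blue 935 [323.12941176 211.15828877] [309 183] [339 235] ((324.0, 209.0), (30.0, 52.0), 0.0)
red (array([510.66537776,   2.40060536, 281.01082854]), np.float64(0.9650955255233973))
yel (array([575.36631365,   8.43835272, 297.2599451 ]), np.float64(1.7669489839805972))
bar ends [571.17479252 181.09267239 202.        ] [ 573.1287046  -159.00443663  202.        ]
```

View pics/c1.png

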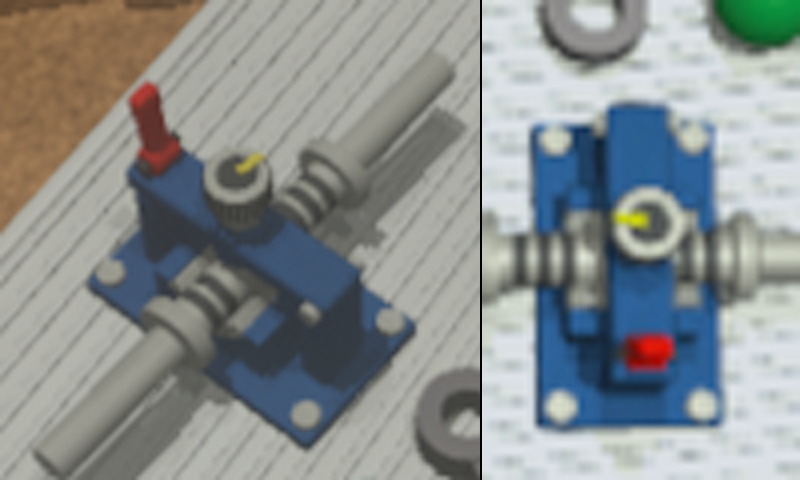

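The crop shows four bolts at the base corners, the knob's rim, and the latch nearly upright. In the top view the bolts are at about (557,140), (693,137), (561,406) and (703,405) crop pixels.

```bash
python3 - <<'E'
from h import *
S=dict(np.load("scene0.npz"));T=dict(np.load("top0.npz"))
t=lambda x,y:(300+(x-482)/6-.5,165+y/6-.5)
s=lambda x,y:(180+x/4-.5,190+y/4-.5)
print("knob top",tri(S,s(238,178),T,t(648,221)))
B=[plane(T,*t(*p),160)[:2] for p in((557,140),(693,137),(561,406),(703,405))]
Bs=[plane(S,*s(*p),160)[:2] for p in((391,320),(305,414),(110,272))]
print("bolts T",np.round(B,1).tolist(),np.mean(B,0),"S",np.round(Bs,1).tolist(),np.mean(Bs[:0:-1],0))
B=np.array(B);print("yaw",[np.arctan2(*(v[::-1])) for v in (B[0]-B[2],B[1]-B[3])],[np.arctan2(-v[0],v[1]) for v in(B[0]-B[1],B[2]-B[3])])
print("collars/barT")
for u in((268,209),(375,207.5)):print(plane(T,*u,202))
e1=tri(S,s(48,458),T,(375.5,207.5));e2=tri(S,s(443,70),T,(267.5,209));print(e1,e2)
print("lever tip end",tri(S,s(147,92),T,t(650,352)))
E
```

```text
knob top (array([575.21373019,   0.9360814 , 292.78139488]), np.float64(0.08981033221578409))
bolts T [[649.4, 37.2], [650.4, -37.6], [501.7, 37.9], [501.6, -38.7]] [ 5.75776925e+02 -3.13653670e-01] S [[644.9, 44.1], [644.9, -33.2], [496.0, -33.8]] [570.42303854 -33.46504272]
yaw [np.float64(-0.0049583207409217515), np.float64(0.007349342430759664)] [np.float64(0.013647224658253868), np.float64(-0.0008842750448047503)]
collars/barT
[571.17479252 181.09267239 202.        ]
[ 573.1287046  -159.00443663  202.        ]
(array([ 572.61853418, -157.32804403,  210.2557443 ]), np.float64(3.9289544474968503)) (array([573.00592768, 183.55158707, 195.77569947]), np.float64(1.7190585712740922))
lever tip end (array([507.44154323,   4.08409527, 307.87548972]), np.float64(2.657132078850883))
```

The vice is at about (575, 1, 150) mm with yaw near 0. The knob top measures 292.8 mm against an expected 293.5 mm, and the lever is at about 0.16 rad. The stripe points roughly to +y, which puts the screw about 1.5 rad out. Next I push the latch over.

```bash
python3 - <<'E'
from plant import r
from h import *
import sys
for y in(0,np.pi):
    print(y,[np.round(r.inverse_kinematics(p,[np.pi,0,y]),2) for p in([532,1,380],[575,1,264])])
y=min((0,np.pi),key=lambda y:abs(r.inverse_kinematics([532,1,380],[np.pi,0,y])[6]))
O=[np.pi,0,y]
r.gripper_close(10)
p=r.state()["ee_pos"];r.servo_line([p[0],p[1],380],rate=250)
r.reach([532,1,380],O);s=r.state();print(s["time_s"],s["ee_pos"],s["ft_force"],s["width"])
print(r.servo_line([532,1,292],rate=100,threshold=8));f0=r.state()["ft_force"];print(r.state()["ee_pos"],f0)
P=np.array([515,258.])
for a in np.linspace(0.3,1.5,9):
    C=P+38*np.array([-np.sin(a),np.cos(a)])+5.*np.array([np.cos(a),np.sin(a)])
    h=r.servo_line([C[0]+9*np.cos(a),1,C[1]],rate=70,threshold=20);s=r.state()
    print(round(a,2),h,s["ee_pos"].round(1),(s["ft_force"]-f0).round(1),round(s["time_s"],1))
    if h:break
d=r.snapshot("scene");cv2.imwrite("pics/s1.png",cv2.resize(d["frame"][150:330,120:360],(800,600))[:,:,::-1])
E
```

```text
0 [array([-0.25,  0.13,  0.22,  1.6 , -0.03,  1.41, -1.6 ]), array([-0.25,  0.28,  0.25,  1.68, -0.07,  1.19, -1.56])]
3.141592653589793 [array([-0.02,  0.13, -0.03,  1.59,  0.  ,  1.41,  1.51]), array([ 0.04,  0.28, -0.11,  1.67,  0.03,  1.19,  1.49])]
4.825 [532.065192     2.18593585 379.90903832] [-0.63109691 -0.60257717  0.08793139] 0.6522162351263493
False
[532.5320881    1.04383793 292.72172239] [-0.61826281 -0.28337739  0.05439332]
0.3 False [517.    1.  296.5] [ 1.5  0.1 -0.6] 6.2
0.45 False [510.7   1.  294.3] [1.5 1.  0.4] 6.5
0.6 False [504.7   1.  291.9] [0.7 0.6 0.5] 6.7
0.75 False [499.   1. 289.] [-0.3 -0.3 -0.3] 7.0
0.9 False [493.6   1.  285.3] [ 0.5  0.4 -0.3] 7.2
1.05 False [488.7   1.  281. ] [ 0.4 -0.2  1. ] 7.5
1.2 False [484.2   1.  276.1] [0.9 0.5 0.5] 7.7
1.35 False [480.5   1.  270.8] [1.3 0.  0.3] 8.0
1.5 False [477.6   1.  265.3] [ 0.4 -0.2  0.7] 8.2
```

View pics/s1.png

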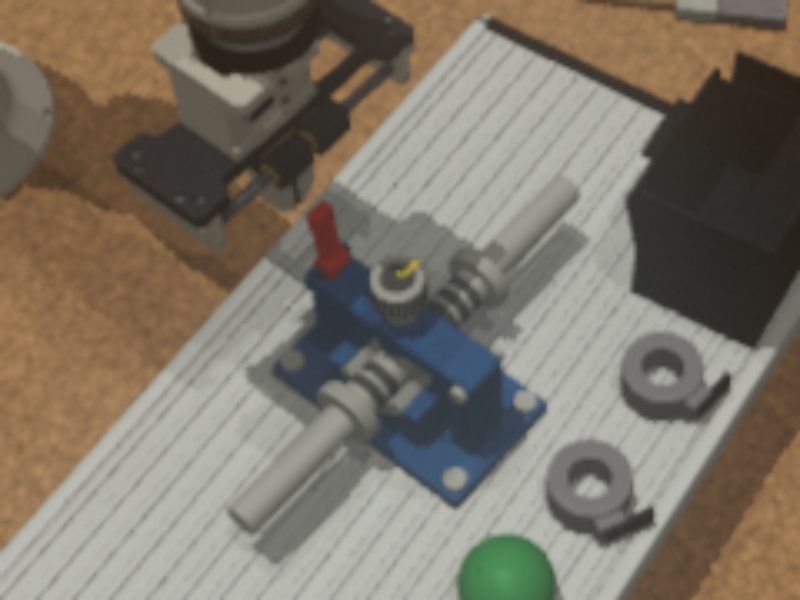

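The picture shows the lever still upright at crop (322,235), with the shut fingers at about (290,190) on its -x side. I'll check the projections of the TCP and the lever.

```bash
python3 - <<'E'
from plant import r
from h import *
s=r.state();d=r.snapshot("scene");print(s["ee_pos"],s["width"],s["tool_rot"])
f=lambda P:(((proj(d,np.array(P))-[120,150])*[800/240,600/180]).round())
print("tcp",f(s["ee_pos"]),"pivot",f([515,1,258]),"tip",f([507,4,303]),"knobtop",f([575,1,293]), "tip end y20",f([507,20,308]))
np.savez("s2.npz",**d)
t=r.snapshot("top");np.savez("t2.npz",**t)
m=blob(d,(0,150,50),(8,255,255),(200,190,240,245));m2=blob(t,(0,150,50),(8,255,255),(310,205,345,245))
for m in(m,m2):
    p=np.argwhere(m)[:,::-1]; print(len(p), p.mean(0) if len(p) else 0,p.min(0) if len(p) else 0,p.max(0) if len(p) else 0)
w=r.snapshot("wrist");cv2.imwrite("pics/w1.png",w["frame"][:,:,::-1]);print(w["fx"],w["cx"],w["cy"],w["hand_eye"].round(2).tolist())
E
```

```text
[477.91478931   0.97465476 265.5039344 ] 0.7485361289576233 [-3.14155502e+00 -3.29599454e-04 -3.14158732e+00]
tcp [289. 227.] pivot [331. 262.] tip [319. 213.] knobtop [396. 280.] tip end y20 [335. 193.]
52 [217.76923077 220.40384615] [213 211] [224 230]
0 0 0 0
325.19226210127806 278.84067624395084 208.53608581345637 [[0.0, 0.96, 0.29, 78.47], [1.0, -0.0, 0.0, -1.08], [0.0, 0.29, -0.96, -188.67], [0.0, 0.0, 0.0, 1.0]]
```

View pics/w1.png

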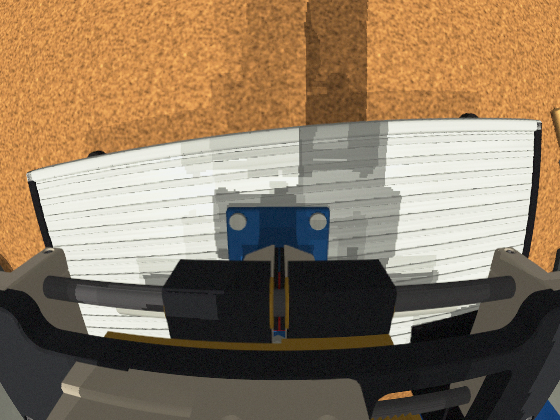

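```bash
python3 - <<'E'
from h import *
d=dict(np.load("s2.npz",allow_pickle=True));t=dict(np.load("t2.npz",allow_pickle=True))
a=cv2.resize(d["frame"][165:245,150:260],(0,0),fx=5,fy=5,interpolation=2)
b=cv2.resize(t["frame"][190:270,300:350],(0,0),fx=5,fy=5,interpolation=2)
def c(im,d,o,P):
    q=(proj(d,np.array(P,float))-o+.5)*5;cv2.drawMarker(im,tuple(int(v) for v in q),(0,255,0),0,10,1)
for P in([478,1,265.5],[515,1,258],[478,20,265.5],[478,-18,265.5]):
    c(a,d,[150,165],P);c(b,t,[300,190],P)
cv2.imwrite("pics/c2.png",np.hstack([a,b])[:,:,::-1])
E
```

```text
(no output)
```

View pics/c2.png

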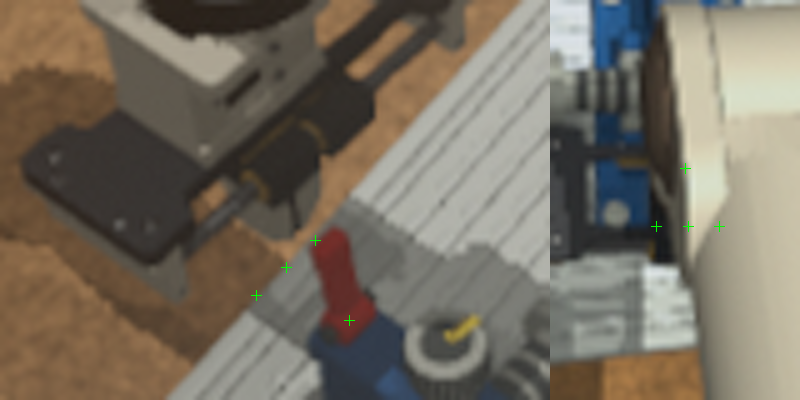

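The green crosses mark where the TCP should be, but the visible fingertips end about 32 crop pixels (6 raw pixels) higher. That is roughly 20 mm short of the nominal TCP, so the fingers passed over the lever. I'll check this by touching the deck, whose height is known to be 150 mm.

```bash
python3 - <<'E'
from plant import r
from h import *
r.servo_line([442,1,265],rate=100)
r.servo_line([442,1,185],rate=100,threshold=6);s0=r.state()
print(s0["ee_pos"],s0["ft_force"])
h=r.servo_line([442,1,110],rate=30,threshold=5);s=r.state()
print(h,s["ee_pos"],s["ft_force"]-s0["ft_force"],s["time_s"])
r.servo_line([442,1,200],rate=100)
w=r.snapshot("wrist");np.savez("w2.npz",**w)
E
```

```text
[442.55911397   1.0439736  185.46107012] [ 0.63914402 -0.48132947  0.80494475]
True [441.99316692   1.01553247 119.68219196] [-2.48552127  0.1491694   6.72442495] 11.8
```

The deck contact reads z = 119.7 mm instead of 150, so the real fingertips are about 29–30 mm above the reported TCP. I'll check whether there is a lateral offset too, using the scene picture.

```bash
python3 - <<'E'
from h import *
d=dict(np.load("s2.npz"))
f=lambda P:(proj(d,np.array(P,float))-[150,165]+.5)*5
for P in([478,1,265.5],[478,1,285],[478,1,295],[498,1,295],[478,21,295],[487,1,295],[487,-18,295],[487,20,295],[468,-18,295],[487,20,285],[487,-18,285]):print(P,f(P).round())
w=dict(np.load("w2.npz"))["frame"]
a=cv2.resize(d["frame"][190:225,185:225],(480,420),interpolation=2)
b=cv2.resize(w[180:320,220:340],(320,373),interpolation=2);b=np.vstack([b,np.zeros((47,320,3),np.uint8)])
cv2.imwrite("pics/c3.png",np.hstack([a,b])[:,:,::-1])
E
```

```text
[478, 1, 265.5] [286. 268.]
[478, 1, 285] [281. 242.]
[478, 1, 295] [279. 228.]
[498, 1, 295] [313. 252.]
[478, 21, 295] [310. 200.]
[487, 1, 295] [294. 239.]
[487, -18, 295] [264. 267.]
[487, 20, 295] [324. 212.]
[468, -18, 295] [232. 244.]
[487, 20, 285] [326. 225.]
[487, -18, 285] [266. 280.]
```

View pics/c3.png

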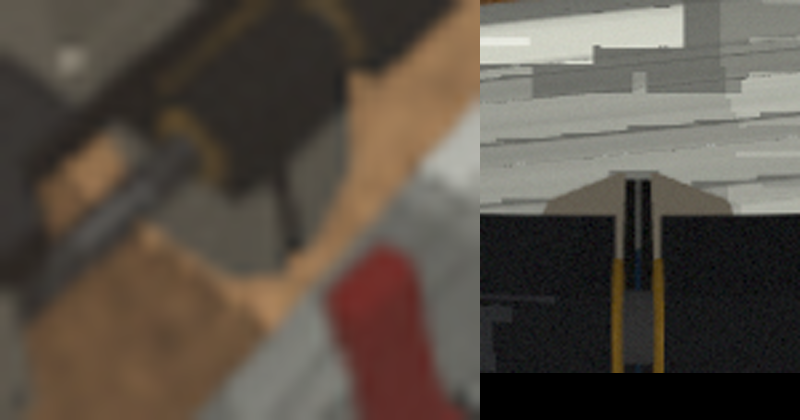

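The seam of the fingertips agrees with z = +30 mm and a lateral error of no more than 3 mm. I'll repeat the latch push with that offset.

```bash
cat >> h.py <<'E'
DZ=-29.5   # reported TCP z = real fingertip z + DZ
E
python3 - <<'E'
from plant import r
from h import *
r.servo_line([442,1,320],rate=150)
r.servo_line([535,1,320],rate=150)
f0=r.state()["ft_force"]
print(r.servo_line([535,1,288+DZ],rate=100,threshold=10),r.state()["ee_pos"])
P=np.array([515,258.])
for a in np.linspace(0.3,1.7,11):
    C=P+36*np.array([-np.sin(a),np.cos(a)])+5.*np.array([np.cos(a),np.sin(a)])
    h=r.servo_line([C[0]+9*max(np.cos(a),0),1,C[1]+DZ],rate=70,threshold=25);s=r.state()
    print(round(a,2),h,s["ee_pos"].round(1),(s["ft_force"]-f0).round(1),round(s["time_s"],1))
    if h:break
p=s["ee_pos"]
if not h:print(r.servo_line([p[0],1,p[2]-18],rate=25,threshold=14))
s=r.state();print(s["ee_pos"],(s["ft_force"]-f0).round(1),s["time_s"])
d=r.snapshot("scene");np.savez("s3.npz",**d)
E
```

```text
False [535.35286395   1.01397334 259.12004237]
0.3 False [517.6   1.  265.3] [ 1.  -0.   1.1] 15.7
0.44 False [512.3   1.  263.5] [1.4 0.8 2.1] 15.9
0.58 False [506.4   1.  261.1] [ 1.5 -0.1  1.3] 16.2
0.72 False [501.1   1.  258.3] [ 1.4  0.8 -0.7] 16.4
0.86 False [496.    1.  255.4] [1.8 1.2 0.3] 16.7
1.0 False [491.5   1.  251.8] [ 1.7 -0.1  0.3] 16.9
1.14 False [487.4   1.  247.7] [0.5 0.  0.3] 17.2
1.28 False [483.7   1.  243.1] [0.9 1.1 0.1] 17.4
1.42 False [480.7   0.9 238.3] [ 0.6  0.1 -0.3] 17.7
1.56 False [478.4   1.  233.3] [ 0.3  0.7 -0.6] 17.9
1.7 False [478.3   1.  228.4] [ 0.7 -0.1 -0.6] 18.2
True
[478.53576118   1.01516734 226.50939304] [-2.5  0.2  7.6] 18.5417
```

```bash
python3 - <<'E'
from plant import r
from h import *
r.servo_line([478,1,300],rate=150)
d=r.snapshot("scene");np.savez("s3.npz",**d)
cv2.imwrite("pics/c4.png",cv2.resize(d["frame"][165:285,150:310],(800,600),interpolation=2)[:,:,::-1])
m=blob(d,(0,140,40),(8,255,255),(180,190,250,260));p=np.argwhere(m)[:,::-1];print(len(p),p.mean(0),p.min(0),p.max(0))
for a in(0.16,1.57,1.75):print(a,proj(d,np.array([515-45*np.sin(a),1,258+45*np.cos(a)])))
E
```

```text
151 [212.35761589 223.60264901] [201 216] [224 232]
0.16 [215.0303888  215.12265474]
1.57 [204.47739379 218.19106897]
1.75 [205.11136666 220.43356022]
```

View pics/c4.png

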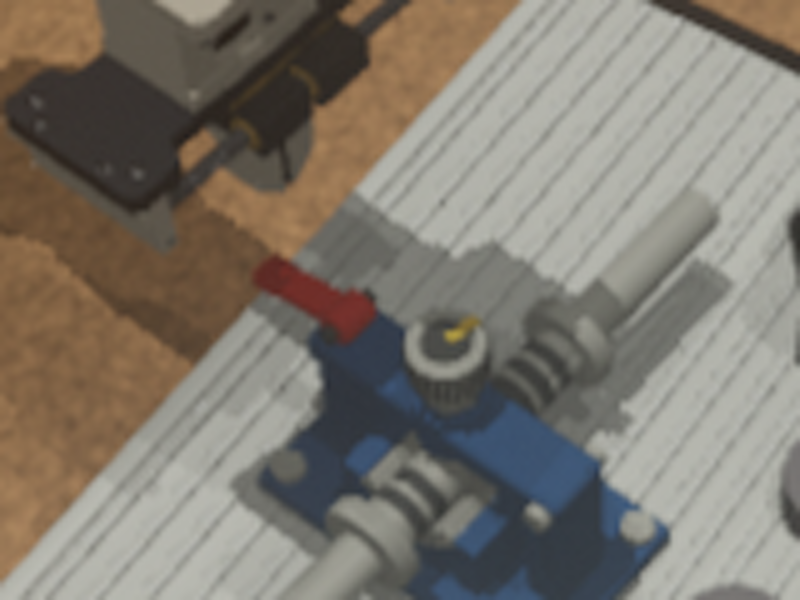

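The lever is over, with its tip at raw pixel (204.5,219), between level and locked. I'll press it firmly against its stop, then go to the knob and grip it gently to check centring.

```bash
python3 - <<'E'
from plant import r
from h import *
f0=r.state()["ft_force"]
r.servo_line([472,1,240],rate=150,threshold=15)
print(r.servo_line([472,1,212],rate=30,threshold=22));s=r.state();print(s["ee_pos"],(s["ft_force"]-f0).round(1),s["time_s"])
r.sleep(.1);print(r.state()["ee_pos"],r.state()["ft_force"]-f0)
r.servo_line([478,1,320],rate=180)
X,Y=575.3,.7
r.reach([X,Y,320],[np.pi,0,0]);r.ungrasp()
s=r.state();print(s["joint_pos"].round(2),s["time_s"],s["tool_rot"]);f0=s["ft_force"]
print(r.servo_line([X,Y,263+DZ],rate=80,threshold=10));s=r.state();print(s["ee_pos"],(s["ft_force"]-f0).round(1))
r.gripper_close(8);r.sleep(.2)
s=r.state();print(s["ee_pos"],s["joint_pos"].round(2),(s["ft_force"]-f0).round(1),s["torque"],s["joint_torque"][6],s["width"],s["finger_force"],s["time_s"])
d=r.snapshot("scene");np.savez("s4.npz",**d)
cv2.imwrite("pics/c5.png",cv2.resize(d["frame"][165:285,150:310],(800,600),interpolation=2)[:,:,::-1])
E
```

```text
True
[472.44197984   1.00766444 225.79002467] [-2.3  1.  11.4] 20.4417
[472.45575347   1.03642536 225.78781003] [-2.81185678  1.20576256 11.90589556]
[-0.26  0.24  0.25  1.6  -0.06  1.3  -1.56] 25.2833 [ 3.14157127e+00 -5.68826342e-05  4.97101615e-06]
False
[575.81050423   0.68806621 234.15633713] [-0.2 -0.  -0.1]
[5.75328791e+02 2.44612717e-01 2.33559053e+02] [-0.25  0.3   0.25  1.72 -0.08  1.13 -1.55] [-0.4 -1.6  0.9] [-0.47698284  0.23297517 -0.02689349] -0.008431508322246373 35.719860331151715 7.99998052418232 27.625
```

View pics/c5.png

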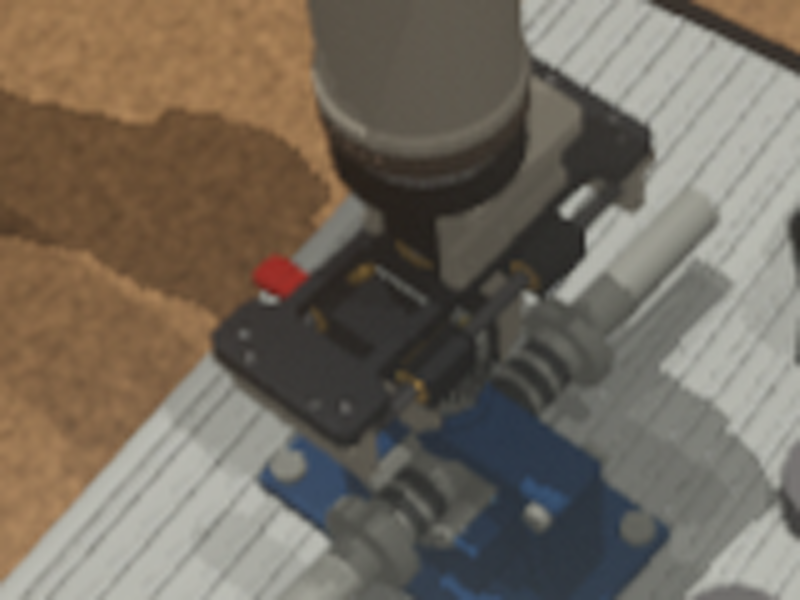

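The gripper has the knob: width is 35.7 mm, it is centred, and side forces are small. The lever pressed at the same height twice, so it is at its stop. Now I screw down clockwise while watching the torque.

```bash
python3 - <<'E'
from plant import r
from h import *
r.gripper_close(30);r.sleep(.1)
s0=r.state();q=s0["joint_pos"].copy();print(s0["torque"],s0["joint_torque"][6])
for i in range(30):
    q[6]+=.1 
    if q[6]>2.4:break
    r.movej(q);s=r.state()
    print(round(q[6],2),s["joint_pos"][6].round(3),s["tool_rot"][2].round(3),s["torque"][2].round(3),s["joint_torque"][6].round(3),(s["ft_force"]-s0["ft_force"]).round(1),s["time_s"])
    if abs(s["torque"][2]-s0["torque"][2])>.35:break
r.sleep(.3);s=r.state();print(s["joint_pos"][6],s["torque"],s["width"])
w=r.snapshot("wrist");np.savez("w5.npz",**w)
E
```

```text
[-0.67001478  0.21988863  0.05495141] -0.01116130209993571
-1.45 -1.45 0.097 0.046 0.316 [-0.   0.2  1.7] 28.2417
-1.35 -1.352 0.196 0.094 0.294 [0.3 0.1 1.6] 28.4917
-1.25 -1.253 0.295 0.089 0.285 [0.5 1.2 2.4] 28.7417
-1.15 -1.153 0.395 0.086 0.282 [-0.7  1.6  2.2] 28.9917
-1.05 -1.053 0.494 0.092 0.282 [-1.8  1.3  3.6] 29.2417
-0.95 -0.953 0.595 0.014 0.283 [-1.9  2.2  4.4] 29.4917
-0.85 -0.853 0.695 0.055 0.186 [-2.9  4.3  4.7] 29.7417
-0.75 -0.753 0.795 0.005 0.189 [-2.9  3.3  5.6] 29.9917
-0.65 -0.653 0.895 0.077 0.19 [-3.   4.   5.7] 30.2417
-0.55 -0.553 0.995 0.03 0.19 [-4.7  3.5  5.1] 30.4917
-0.45 -0.453 1.095 0.027 0.191 [-3.8  3.8  7.1] 30.7417
-0.35 -0.353 1.195 0.064 0.191 [-4.   3.3  7.4] 30.9917
-0.25 -0.253 1.295 0.063 0.192 [-4.7  4.1  7.8] 31.2417
-0.15 -0.153 1.395 -0.004 0.192 [-5.2  4.3  8.3] 31.4917
-0.05 -0.053 1.495 0.065 0.192 [-5.1  4.6  8.1] 31.7417
0.05 0.047 1.595 -0.005 0.192 [-6.   4.2  9.1] 31.9917
0.15 0.147 1.695 0.039 0.192 [-5.2  3.2 10.2] 32.2417
0.25 0.247 1.795 0.027 0.191 [-7.7  3.8 10.7] 32.4917
0.35 0.347 1.895 0.092 0.191 [-7.6  4.1 10.2] 32.7417
0.45 0.447 1.995 0.086 0.19 [-6.7  3.   9.2] 32.9917
0.55 0.547 2.095 0.04 0.19 [-7.6  3.1 10.4] 33.2417
0.65 0.647 2.195 0.055 0.189 [-7.7  2.8 10.3] 33.4917
0.75 0.747 2.295 0.025 0.188 [-8.2  2.3 11.2] 33.7417
0.85 0.847 2.395 0.055 0.188 [-8.4  2.6 11.1] 33.9917
0.95 0.947 2.494 -0.008 0.187 [-8.8  3.  11.6] 34.2417
1.05 1.047 2.594 0.015 0.186 [-9.2  2.6 11.4] 34.4917
1.15 1.147 2.694 0.02 0.186 [-8.4  1.9 11.6] 34.7417
1.25 1.247 2.794 0.044 0.185 [-7.9  2.  10.5] 34.9917
1.35 1.347 2.894 0.071 0.184 [-8.8  1.9 10.9] 35.2417
1.45 1.447 2.994 0.024 0.184 [-8.3  2.  11.4] 35.4917
1.4466444701771883 [-0.09266371  2.07068366  0.00741385] 35.0146318966351
```

That was the wrong direction. Yaw grew with q7, so I backed the screw out by 3 rad. The knob is undamaged. I'll turn it back the same amount with torque checks, then regrip a half turn on, so there is range for both seating and backing off.

```bash
python3 - <<'E'
from plant import r
from h import *
s0=r.state();q=s0["joint_pos"].copy();ok=True
for t in np.linspace(q[6],-1.55,9)[1:]:
    q[6]=t;r.movej(q);s=r.state()
    print(s["joint_pos"][6].round(3),s["tool_rot"][2].round(3),s["torque"][2].round(3),s["joint_torque"][6].round(3),(s["ft_force"]-s0["ft_force"]).round(1),s["time_s"])
    if abs(s["joint_torque"][6])>.8: ok=False;print("STOP");break
if ok:
    r.ungrasp();p=r.state()["ee_pos"]
    r.servo_line([575.3,.3,290],rate=150)
    d=r.snapshot("scene");np.savez("s6.npz",**d);w=r.snapshot("wrist");np.savez("w6.npz",**w)
    q=r.state()["joint_pos"];q[6]+=np.pi;r.movej(q);s=r.state();print(s["ee_pos"],s["tool_rot"],s["time_s"])
E
```

```text
1.071 2.618 -0.026 -0.128 [ 5.2  1.4 -4.9] 36.2917
0.696 2.244 -0.051 -0.078 [ 4.6  2.3 -6. ] 36.7417
0.326 1.874 -0.08 -0.19 [ 5.4  4.2 -7.2] 37.1917
-0.047 1.501 -0.007 -0.068 [ 7.4  4.9 -9.7] 37.6417
-0.419 1.129 -0.047 -0.105 [  8.8   5.5 -11.6] 38.0917
-0.793 0.754 -0.079 -0.079 [  9.8   5.5 -11.7] 38.5417
-1.168 0.38 -0.049 -0.08 [ 11.3   5.3 -14.2] 38.9917
-1.541 0.006 -0.085 -0.089 [ 12.7   3.8 -16.1] 39.4417
[5.74336026e+02 3.08578482e-01 2.88513433e+02] [-3.14051216 -0.00513289  3.13818714] 43.7417
```

```bash
python3 - <<'E'
from plant import r
from h import *
X,Y=575.3,.3
print(r.servo_line([X,Y,263+DZ],rate=90,ori=[np.pi,0,np.pi],threshold=12));r.gripper_close(40)
s0=r.state();q=s0["joint_pos"].copy();q0=q[6];seat=False
print(s0["ee_pos"],s0["width"],s0["finger_force"],s0["time_s"],q0,s0["torque"][2],s0["joint_torque"][6])
while q[6]>-2.3 and r.state()["time_s"]<56:
    q[6]-=.2 if q0-q[6]<.95 else .1
    r.movej(q);s=r.state()
    print(q[6].round(3),s["joint_pos"][6].round(3),s["torque"][2].round(3),s["joint_torque"][6].round(3),(s["ft_force"]-s0["ft_force"]).round(1),s["time_s"])
    if abs(s["joint_torque"][6])>.45 or abs(s["torque"][2])>.4: seat=True;break
r.sleep(.3);s=r.state();print(seat,s["joint_pos"][6],s["tool_rot"][2],s["torque"],s["joint_torque"][6],s["time_s"])
E
```

```text
False
[5.75316445e+02 1.07173528e-01 2.33536597e+02] 35.09577330337078 40.00005662441254 45.425 1.5948657228227898 -0.034987457342520775 -0.007106849807314575
1.395 1.399 -0.087 -0.366 [-0.4  0.2 -1.7] 45.7333
1.195 1.201 -0.042 -0.334 [-0.7 -1.1 -1.7] 46.0417
0.995 1.002 -0.005 -0.323 [-1.2 -1.  -3.5] 46.35
0.795 0.803 -0.048 -0.318 [-2.4 -2.5 -2.1] 46.6583
0.595 0.603 -0.011 -0.215 [-2.7 -3.3 -2.5] 46.9667
0.495 0.502 -0.004 -0.185 [-2.4 -3.5 -2.7] 47.2167
0.395 0.402 -0.023 -0.185 [-1.8 -3.9 -2.5] 47.4667
0.295 0.302 -0.068 -0.185 [-3.4 -3.1 -3.1] 47.7167
0.195 0.202 -0.057 -0.185 [-2.8 -4.  -1.8] 47.9667
0.095 0.103 0.423 -0.67 [-4.  -2.8 -1.9] 48.2167
True 0.10392894429579404 1.6509278172217061 [-0.97831126  0.955719    0.46583181] -0.4285684134811163 48.5167
```

It seats at q7 ≈ 0.11 after 1.49 rad, which agrees with the stripe. I'll nudge it slightly to be sure, then back off 1.571.

```bash
python3 - <<'E'
from plant import r
from h import *
s=r.state();q=s["joint_pos"].copy();qa=q.copy()
q[6]-=.05;r.movej(q);r.sleep(.3);s=r.state();print("press",s["joint_pos"][6],s["torque"][2],s["joint_torque"][6],s["time_s"])
q=s["joint_pos"].copy();qs=q[6]
for t in (.1,.6,1.1,1.571+.03):
    q[6]=qs+t;r.movej(q);s=r.state();print(s["joint_pos"][6].round(3),s["torque"][2].round(3),s["joint_torque"][6].round(3),s["ft_force"].round(1),s["time_s"])
r.sleep(.3);s=r.state();print(s["joint_pos"][6]-qs,s["finger_force"],s["width"],s["ee_pos"],s["time_s"])
d=r.snapshot("scene");w=r.snapshot("wrist");np.savez("s7.npz",**d)
a=cv2.resize(d["frame"][180:270,180:290],(400,327),interpolation=2);b=cv2.resize(w["frame"][200:360,180:380],(400,320),interpolation=2)
o=np.zeros((330,800,3),np.uint8);o[:327,:400]=a;o[:320,400:]=b;cv2.imwrite("pics/c6.png",o[:,:,::-1])
for n,i in(("s",d["frame"]),("w",w["frame"])):
    m=cv2.inRange(cv2.cvtColor(i,cv2.COLOR_RGB2HSV),(20,110,60),(35,255,255))
    k,_,st,c=cv2.connectedComponentsWithStats(m);print(n,[(x[:5].tolist(),y.round()) for x,y in zip(st[1:],c[1:]) if x[4]>8][:8])
E
```

```text
press 0.05544041943730977 0.5884272763972325 -0.5706624872982502 49.0667
0.153 0.044 0.331 [-2.7 -1.9  1.3] 49.3167
0.651 0.033 0.096 [-5.1 -2.8  2.3] 49.8667
1.153 0.07 0.041 [-4.3 -2.8  3.9] 50.4167
1.654 0.055 0.04 [-4.8 -3.7  4.1] 50.9667
1.5981503475823085 40.00070571899414 35.17292655865687 [ 5.74076532e+02 -3.33085174e-03  2.33577797e+02] 51.2667
s []
w [([205, 276, 12, 51, 262], array([209., 301.])), ([342, 276, 12, 51, 253], array([349., 301.])), ([281, 287, 36, 3, 60], array([295., 288.])), ([299, 328, 151, 22, 1151], array([379., 340.])), ([160, 338, 138, 13, 709], array([228., 345.]))]
```

View pics/c6.png

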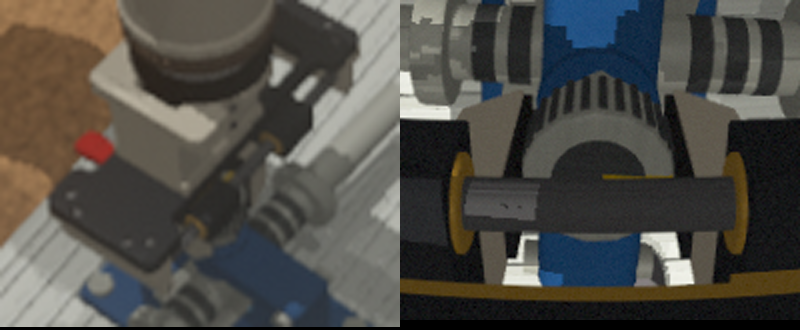

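In the wrist view the stripe points right, which is world +y, so the screw is about a quarter turn out. The knob is gripped at 40 N and the red lever is still down. Handing in.

```bash
python3 -c "
from plant import r
print(r.hand_in())"
```

```text
the job is handed in; nothing more can be done
None
```

I handed the job in at about 51 s: the latch is pressed to its stop, and the thumbscrew was seated, backed off about 1.6 rad (a quarter turn) and is still gripped at 40 N; I first turned it about 3 rad the wrong way and undid that, and the hand-in returned no verdict.

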